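Find the socket for the hub nut and nip it up

ROBOT

A 6-joint arm with a two-finger parallel gripper is mounted at the origin on the work surface. World frame = base frame: x ahead of the robot, y to its left, z up, the work surface at z = 0. Lengths are in m, angles in degrees, forces in N, time in s.
With the tool pointing down it reaches from about 0.325 to 0.925 m from the base axis. Payload 3.1 kg.
Tool frame: the origin (TCP) lies midway between the tips of the shut fingers; the grasp point (between the pads) lies 19 mm behind it (bot.hold_point_z is the distance from the TCP to the grasp point, in m); z points along the fingers, y is the line along which they close (so a half turn about z gives the same grasp; the last joint's range is limited). The gripper opens to 85 mm and grips with 20 to 120 N. Pads are 22 mm wide; open, the fingers measure 114 mm over their backs; the gripper's body (76 mm by 85 mm) begins 54 mm behind the grasp point. The pads swing forward as they close: fully open they stand 13 mm farther back than shut.
Start: joints at [62.957, 12.427, 92.441, -0, 75.132, -6.429], TCP at [0.22, 0.585, 0.192] pointing down, gripper open.
Joint ranges: [-157.48, 157.48], [-44.54, 120.13], [17.64, 146.25], [-64.5, 244.5], [7.68, 150.69], [-147.95, 147.95]. Speed limits (degrees/s): [159.86, 159.86, 180, 180, 180, 180].

INTERFACE

Orientations are given as a 3x3 rotation matrix whose columns are the frame's x, y, z axes.
In Python, from bench import bot gives the robot as it stands. The module is installed in compiled form; this text tells all that it offers.
- The arm moves only by the tool move_arm, never from a script. Its argument "rows" is a list of rows, each a list of 5 numbers: the shift along the world's x, y, z in m, then the turn about the world's z in degrees, then the finger opening in m, from 0 to 0.0854. A call has 1 to 8 rows; each row is the pose to reach, as a shift and turn from the pose commanded when the call began; what a row does not reach only later rows make up. A row lasts 1/8 s, in which the tool goes at most 62.5 mm and 10.7 degrees, less where a joint would pass 70% of its speed; a pose out of reach is approached as far as the arm can. A call with a gripper value outside its range is refused whole. The fingers move at their own pace and stop on an object; the grip force is fixed at half the most. Time passes only in rows, so rows that repeat a pose let the fingers close. It gives the time, the measured TCP pose, the force, the opening and the grip force at its end, in the units of the state.
- bot.observe(): the state, without advancing time (a new reading comes with each control period).
- bot.read_camera(name): name is "scene" or "top" or "wrist"; returns (picture, depth): 420x560x3 uint8, red, green, blue; 420x560 float32, m along the optical axis (not along the pixel's ray), 0 where there is no reading.
- bot.camera_model(name): a dict with "fx", "fy", "cx", "cy" (pixels), "world_to_cam" (4x4, takes a point from world to camera coordinates). Camera axes: x right, y down, z forward; pixel columns grow to the right and rows downward; lengths in m; the calibration is good to about 2 mm. A picture is of the moment at which its call begins: read the wrist's pose just before it. camera_model takes no time and is no camera call; for the wrist camera it gives the pose at the moment of the call.
- bot.hand_in(): hands the job in; it is judged then, once.
Trained networks look in the newest picture that a camera, given by its name, has taken for a name from the list of things; names that differ only in an ending like _2 or _b are one class to them, and where a whole thing is asked for, a point or a joint stands for the part that bears it (a point fixed in the world has none). Each returns a list of dicts, best first, with "score" (0 to 1); they miss things now and then, are a little off and sometimes report something else, mostly with a low value. They report only what shows in the picture. A call takes as long as a camera call. They do not tell look-alikes from the thing itself.
- bot.trace(target, camera): "mask" (420x560 bool, what is visible of it) and "extent" ([centre column, centre row, width, height] in pixels, round what is visible of it).
- bot.mark_of(target, camera): "location" ([row, column] in pixels: a listed point, or the origin of a listed thing).
The state is a dict: "time_s": time; "joint_positions": joint angles; "joint_velocities": joint speeds; "tau": joint torques, N m; "ee_pos": TCP position; "tool_rot": TCP orientation; "contact_force": force on the tool from outside, world axes, zero at the start; "wrist_torque": the same for the moment, N m; "gripper_width": finger opening in m; "grasp_force": force on a finger pad.
Only numpy, scipy, OpenCV 4.12 (cv2) and the standard library are available. Lean on these libraries where they do the work, as an engineer would, in place of code of your own. Each camera call takes 0.05 s, during which the arm holds its last target. There are 200 camera calls.

TASK

Find which of the three sockets in the tray fits the axle nut of the wheel hub clamped in the fixture: try them on the nut, and stand those that do not fit back in the tray. With the one that fits, fully home over the nut, turn the nut about an eighth of a turn clockwise (seen from above), and finish still holding that socket in the gripper, upright and fully seated on the nut, ready for the ratchet. Do not disturb the other things on the bench.

Things in the scene. Friction and masses are not known exactly. Their poses are not given: they have to be found in the camera images.
- fixture: dark steel assembly fixture, a plate 170 x 170 x 12 mm with three strap clamps (to 41 mm above the bench) that hold one wheel hub immovably in its middle. Origin at the centre of its underside, z up. Does not move during the job; stands left or right, anywhere on the bench in front of the robot.
- seat (a point): point on the axle line of the hub clamped in the fixture, on the top face of the washer under its nut, 66 mm above the bench; z up. A socket that is fully home has its lower rim on this washer (60 mm across), so its origin is at this point.
- hexnut_a (a point): hex nut of hub a. Three like aluminium hubs (flange 124 mm across): one clamped in the fixture, two waiting on a board at the back; which is where varies. Point on the nut's axis at its underside, on the washer's top face; z up along the axle, x square to one of the nut's six flats, turning with it.
- nut_a (a joint): turn of hub a's nut on its thread, rad: 0 at the start, growing clockwise seen from above. It stays where it is left and takes about 0.35 N m to turn: grip the socket with 50 N or more.
- hexnut_b (a point): hex nut of hub b; point and axes as for hub a. The three hubs have different nuts, 24, 30 and 36 mm across flats, unmarked: the hubs' letters do not tell which has which.
- nut_b (a joint): turn of hub b's nut on its thread, rad: 0 at the start, growing clockwise seen from above. It stays where it is left and takes about 0.35 N m to turn: grip the socket with 50 N or more.
- hexnut_c (a point): hex nut of hub c; point and axes as for hub a. Nuts are 14 (smallest), 17 or 20 mm (largest) high, the top 3 mm tapered in by 1.5 mm a side; the axle's end stands 4 mm above the nut.
- nut_c (a joint): turn of hub c's nut on its thread, rad: 0 at the start, growing clockwise seen from above. It stays where it is left and takes about 0.35 N m to turn: grip the socket with 50 N or more.
- socket_24: deep impact socket for 24 mm nuts, dark steel, about 260 g, 80 mm tall, standing in the tray with the hex opening down. Nose 36 mm across to 34 mm up, tapering to a round drive end 32 mm across from 42 mm up to the top: grip it there. Opening 25.8 mm across flats, 32 mm deep. Origin at the centre of the lower rim, z up, x square to one flat of the opening.
- socket_30: deep impact socket for 30 mm nuts, dark steel, about 360 g, 80 mm tall, standing in the tray with the hex opening down. Nose 43 mm across to 34 mm up, tapering to a round drive end 32 mm across from 42 mm up to the top: grip it there. Opening 32.2 mm across flats, 32 mm deep. A socket slides onto its nut when their flats agree within 8 degrees, and then has 1 mm play all round.
- socket_36: deep impact socket for 36 mm nuts, dark steel, about 480 g, 80 mm tall, standing in the tray with the hex opening down. Nose 51 mm across to 34 mm up, tapering to a round drive end 32 mm across from 42 mm up to the top: grip it there. Opening 38.6 mm across flats, 32 mm deep. Too large a socket also drops over the nut but spins round it without turning it; too small a one stops on top of it.
- tray: grey printed tray, 76 x 212 x 18 mm, walls and floor 4 mm, with three compartments side by side along its y, their centres at y = -70, 0 and 70 mm, one socket in each, in any order. Origin at the centre of its underside, y along its length. Fixed to the bench.
- bearing: bystander: ball bearing, a steel ring 52 mm across and 15 mm high, lying between fixture and tray.
- battery_pack: bystander: black battery pack, 70 x 42 x 24 mm.
- screwdriver: bystander: screwdriver 190 mm long, lying in front of the robot.
- tape_roll: bystander: roll of grey tape, 100 mm across, 24 mm high.
- multimeter: bystander: multimeter lying face up, 175 x 85 x 40 mm.
- power_brick: bystander: black power brick, 125 x 52 x 31 mm.
- filament_spool: bystander: spool of filament lying flat, 190 mm across, 58 mm high.
There are look-alikes about, which are no part of the job. Leave any blue or pink look-alike of the socket_24 alone.

How it is judged:
By the outcome, as a careful person would: the job done as asked, in the order asked, and still so for the second after the job is handed in, while the arm keeps its last pose, push and grip.
It also fails if it takes over 72 s, if anything falls off the work surface, if the arm or the gripper's body presses on something with over 40 N, if the wrist force passes 120 N, or if a joint passes its speed limit or range.

## Working session

There is one attempt and no reset: what is moved stays moved. The work goes in short steps, Python scripts to look and compute and a tool call to move; the robot and the scene stay as the last step left them, time stands still between calls to the robot, and variables do not carry over. Pictures are saved under pics/ and viewed, at most 10 in all, crops included, and the job is handed in when it is done.

Besides the shell and the picture viewer there is one more tool, called after "Emit:" by a JSON object that holds its "method" and its "body". move_arm: Moves the arm, as the interface text tells. Its arguments: {"type":"object","properties":{"rows":{"type":"array","items":{"type":"array","items":{"type":"number"}}}},"required":["rows"]}

```bash
mkdir -p pics; cat > h.py <<'E'
from bench import bot
import numpy as np, cv2
def w(cam,u,v,z=None,d=None,m=None):
    m=m or bot.camera_model(cam); T=np.linalg.inv(m["world_to_cam"])
    r=np.array([(u-m["cx"])/m["fx"],(v-m["cy"])/m["fy"],1.0])
    if d is not None: return (T@np.append(r*d,1))[:3]
    o=T[:3,3]; q=T[:3,:3]@r
    return o+q*(z-o[2])/q[2]
def pix(cam,p,m=None):
    m=m or bot.camera_model(cam); c=m["world_to_cam"]@np.append(p,1)
    return m["fx"]*c[0]/c[2]+m["cx"],m["fy"]*c[1]/c[2]+m["cy"]
def cloud(cam,d,m=None):
    m=m or bot.camera_model(cam); T=np.linalg.inv(m["world_to_cam"])
    v,u=np.mgrid[:d.shape[0],:d.shape[1]]
    P=np.stack([(u-m["cx"])/m["fx"]*d,(v-m["cy"])/m["fy"]*d,d,np.ones_like(d)],-1)@T.T
    return P[...,:3]
E
python3 - <<'E'
from h import *
for c in("top","scene"):
    p,d=bot.read_camera(c); cv2.imwrite(f"pics/{c}0.png",p[...,::-1]); np.savez(f"{c}0.npz",p=p,d=d)
    m=bot.camera_model(c);print(c,m["fx"],np.round(np.linalg.inv(m["world_to_cam"]),3).tolist())
    for t in("fixture","seat","tray","socket_24","socket_30","socket_36","hexnut_a"):
        r=bot.mark_of(t,c); print(t,[(np.round(x["location"]).tolist(),round(x["score"],2)) for x in r][:5])
E
```

```text
top 425.60591454220094 [[-0.008, -0.995, 0.103, 0.465], [-1.0, 0.006, -0.016, 0.013], [0.015, -0.103, -0.995, 1.236], [0.0, 0.0, 0.0, 1.0]]
fixture []
seat [([198.0, 225.0], 0.24)]
tray [([210.0, 201.0], 0.89)]
socket_24 [([211.0, 202.0], 0.76), ([216.0, 183.0], 0.76), ([160.0, 189.0], 0.7), ([197.0, 225.0], 0.6), ([258.0, 180.0], 0.58)]
socket_30 [([211.0, 202.0], 0.76), ([216.0, 183.0], 0.76), ([160.0, 189.0], 0.7), ([197.0, 225.0], 0.6), ([258.0, 180.0], 0.58)]
socket_36 [([211.0, 202.0], 0.76), ([216.0, 183.0], 0.76), ([160.0, 189.0], 0.7), ([197.0, 225.0], 0.6), ([258.0, 180.0], 0.58)]
hexnut_a [([138.0, 250.0], 0.59), ([206.0, 342.0], 0.55), ([138.0, 308.0], 0.47), ([188.0, 275.0], 0.39)]
scene 526.5132700509783 [[-0.755, 0.391, -0.526, 1.295], [0.655, 0.425, -0.625, 0.84], [-0.021, -0.817, -0.577, 0.831], [0.0, 0.0, 0.0, 1.0]]
fixture [([259.0, 318.0], 0.62), ([196.0, 246.0], 0.56), ([277.0, 377.0], 0.28)]
seat [([333.0, 427.0], 0.7), ([176.0, 242.0], 0.6)]
tray [([270.0, 346.0], 0.83), ([335.0, 426.0], 0.36)]
socket_24 [([310.0, 308.0], 0.97), ([246.0, 379.0], 0.93), ([278.0, 379.0], 0.91), ([266.0, 352.0], 0.78), ([258.0, 320.0], 0.59)]
socket_30 [([310.0, 308.0], 0.97), ([246.0, 379.0], 0.93), ([278.0, 379.0], 0.91), ([266.0, 352.0], 0.78), ([258.0, 320.0], 0.59)]
socket_36 [([310.0, 308.0], 0.97), ([246.0, 379.0], 0.93), ([278.0, 379.0], 0.91), ([266.0, 352.0], 0.78), ([258.0, 320.0], 0.59)]
hexnut_a [([178.0, 240.0], 0.58), ([256.0, 240.0], 0.44), ([222.0, 204.0], 0.44), ([177.0, 239.0], 0.4)]
```

View pics/top0.png

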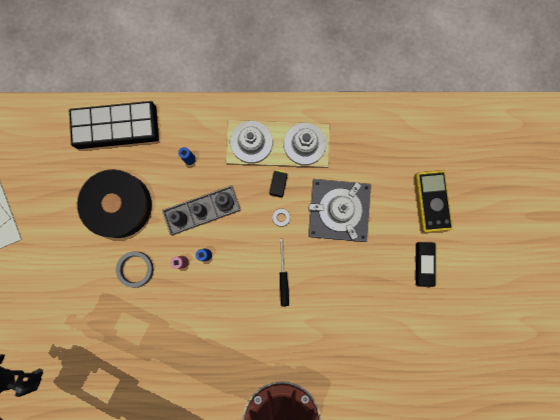

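View pics/scene0.png

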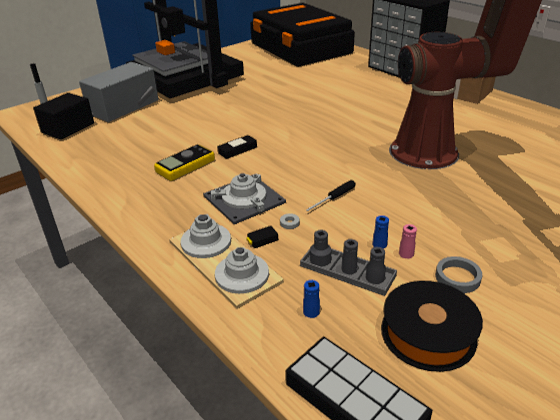

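The top view shows the fixture at about (340,210), the tray at about (201,210) with sockets at (178,218), (199,211) and (225,201), and the bearing at (281,217). Blue and pink look-alikes stand outside the tray. The scene view agrees.

```bash
python3 - <<'E'
from h import *
z=np.load("top0.npz");p,d=z["p"],z["d"];P=cloud("top",d)
def sel(u0,u1,v0,v1,zl,zh):
    Q=P[v0:v1,u0:u1].reshape(-1,3); return Q[(Q[:,2]>zl)&(Q[:,2]<zh)]
print("bench z",np.median(P[290:330,350:400,2]))
# sockets tops
Q=sel(155,245,180,240,.06,.11)
_,lab,c=cv2.kmeans(Q[:,:2].astype(np.float32),3,None,(3,50,1e-5),5,cv2.KMEANS_PP_CENTERS)
for i in range(3):
    q=Q[lab[:,0]==i]; print("sock",q.mean(0).round(4),len(q),np.ptp(q,axis=0).round(4),np.percentile(q[:,2],90).round(4))
Q=sel(155,245,180,240,.008,.03); print("tray",cv2.minAreaRect((Q[:,:2]*1000).astype(np.float32)))
Q=sel(300,380,170,250,.006,.02); print("fix",cv2.minAreaRect((Q[:,:2]*1000).astype(np.float32)))
for zl in(.06,.07,.078,.084):
    Q=sel(300,380,170,250,zl,.13); print(zl,len(Q),Q.mean(0).round(4),np.ptp(Q,axis=0).round(4), np.percentile(Q[:,2],[50,95]).round(4))
for b in((230,270,125,165),(285,325,125,165)):
  for zl in (.05,.06,.07,.075,.08):
    Q=sel(*b,zl,.13); print(b,zl,len(Q),Q.mean(0).round(4),np.ptp(Q,axis=0).round(4))
a=cv2.resize(p[175:250,155:245,::-1],None,fx=4.4,fy=5*.88,interpolation=cv2.INTER_CUBIC)
b=cv2.resize(p[170:245,300:380,::-1],None,fx=4.4,fy=4.4,interpolation=cv2.INTER_CUBIC)
cv2.imwrite("pics/crop1.png",np.hstack([a,b]))
E
```

```text
bench z 0.0004816804079015302
sock [0.5673 0.2875 0.0823] 131 [0.0303 0.0298 0.0305] 0.0879
sock [0.6148 0.1595 0.083 ] 121 [0.0311 0.0296 0.0286] 0.0874
sock [0.5892 0.2288 0.0828] 124 [0.0287 0.0299 0.0286] 0.0877
tray ((586.8157348632812, 226.459716796875), (152.48318481445312, 222.33583068847656), 0.14800815284252167)
fix ((592.839111328125, -175.10919189453125), (227.1713409423828, 231.20553588867188), 89.7205581665039)
0.06 424 [ 0.5904 -0.1706  0.0684] [0.067  0.0673 0.0273] [0.0667 0.0829]
0.07 91 [ 0.5913 -0.1698  0.0787] [0.0525 0.0528 0.0173] [0.08   0.0855]
0.078 59 [ 0.5905 -0.1713  0.082 ] [0.0225 0.0225 0.0092] [0.082 0.086]
0.084 15 [ 0.5903 -0.1722  0.0852] [0.0111 0.0141 0.0032] [0.0853 0.0871]
(230, 270, 125, 165) 0.05 489 [0.7875 0.0828 0.0686] [0.0712 0.0683 0.0427]
(230, 270, 125, 165) 0.06 411 [0.7888 0.083  0.0709] [0.064  0.0677 0.0332]
(230, 270, 125, 165) 0.07 137 [0.7897 0.0835 0.0815] [0.0516 0.0533 0.0232]
(230, 270, 125, 165) 0.075 106 [0.7899 0.0831 0.0845] [0.0317 0.0309 0.0181]
(230, 270, 125, 165) 0.08 94 [0.7906 0.0836 0.0854] [0.0317 0.0305 0.0133]
(285, 325, 125, 165) 0.05 481 [ 0.7804 -0.0709  0.0717] [0.0692 0.0685 0.0465]
(285, 325, 125, 165) 0.06 416 [ 0.7819 -0.0709  0.074 ] [0.0677 0.068  0.0365]
(285, 325, 125, 165) 0.07 174 [ 0.7832 -0.071   0.0855] [0.0571 0.056  0.0265]
(285, 325, 125, 165) 0.075 153 [ 0.7835 -0.0717  0.0874] [0.0381 0.0368 0.0207]
(285, 325, 125, 165) 0.08 147 [ 0.784  -0.0717  0.0878] [0.038  0.0364 0.0157]
```

View pics/crop1.png

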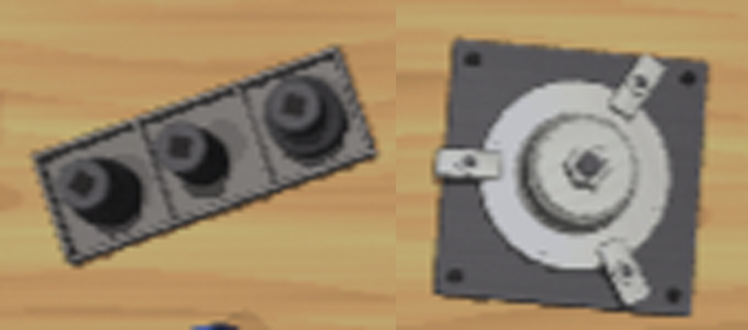

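The fixture nut looks smallest: its axle end is near 85 mm, which fits a 14 mm nut, and its width is about 23 mm. The middle socket of the tray (crop about (185,145)) looks slimmest. I'll look from near with the wrist camera.

```bash
python3 - <<'E'
from h import *
s=bot.observe();print(s["tool_rot"],s["gripper_width"],s["time_s"],s["contact_force"])
m=bot.camera_model("wrist");T=np.linalg.inv(m["world_to_cam"]);print(T.round(3).tolist(),m["fx"])
E
```

```text
[[-9.35960512e-01  3.52104984e-01  1.76701703e-05]
 [ 3.52104984e-01  9.35960506e-01  1.10713095e-04]
 [ 2.24440510e-05  1.09844840e-04 -9.99999994e-01]] 0.08539870691347906 0.8 [ 0.30270851  0.39186092 -0.69084642]
[[0.353, 0.89, 0.288, 0.147], [0.936, -0.336, -0.108, 0.613], [0.0, 0.308, -0.951, 0.374], [0.0, 0.0, 0.0, 1.0]] 311.77744925691917
```

Emit:
{"method": "move_arm", "body": {"rows": [[0.03,-0.05,0.03,0,0.06],[0.07,-0.09,0.06,0,0.06],[0.11,-0.13,0.09,0,0.06],[0.15,-0.18,0.09,0,0.06],[0.2,-0.22,0.09,0,0.06],[0.24,-0.27,0.09,0,0.06],[0.29,-0.31,0.09,0,0.06],[0.32,-0.34,0.09,0,0.06]]}}

```text
time_s: 1.8
ee_pos: [0.5416, 0.2432, 0.2821]
tool_rot: [[-0.936, 0.353, 0.001], [0.353, 0.936, 0.0], [-0.001, 0.001, -1.0]]
contact_force: [0.7, 0.4, 0.7]
gripper_width: 0.0601
grasp_force: 0.0
```

```bash
python3 - <<'E'
from h import *
s=bot.observe();print(s["joint_positions"],s["time_s"])
m=bot.camera_model("wrist");p,d=bot.read_camera("wrist");np.savez("w1.npz",p=p,d=d,T=m["world_to_cam"]);cv2.imwrite("pics/w1.png",p[...,::-1])
P=cloud("wrist",d,m)
Q=P.reshape(-1,3)
G=np.array([[.5673,.2875],[.6148,.1595],[.5892,.2288]])
for g in G:
    n=np.linalg.norm(Q[:,:2]-g,axis=1)<.032
    for a,b in((.078,.092),(.02,.037)):
        q=Q[n&(Q[:,2]>a)&(Q[:,2]<b)]
        if len(q)>20:
            (c,r)=cv2.minEnclosingCircle((q[:,:2]*1000).astype(np.float32)); print(g,a,len(q),np.round(c,1),round(r,1),np.median(q[:,2]).round(4))
for t in("tray",): print([(x["location"],w("wrist",x["location"][1],x["location"][0],0.0,m=m)) for x in bot.mark_of(t,"wrist")])
E
```

```text
[ 1.74080602e+01  5.23010540e+00  9.09372359e+01  2.91512775e-03
  8.37841302e+01 -5.19224521e+01] 1.8
[0.5673 0.2875] 0.078 513 [567.5 288.6] 15.9 0.0843
[0.5673 0.2875] 0.02 61 [563.1 288.6] 20.9 0.0286
[0.6148 0.1595] 0.078 439 [615.7 159.4] 16.6 0.0843
[0.6148 0.1595] 0.02 128 [614.  160.7] 25.1 0.0291
[0.5892 0.2288] 0.078 468 [590.1 229.3] 15.9 0.0843
[0.5892 0.2288] 0.02 64 [584.3 230.6] 16.8 0.0287
[([193.5, 281.5], array([0.5911369, 0.228019 , 0.       ]))]
```

View pics/w1.png

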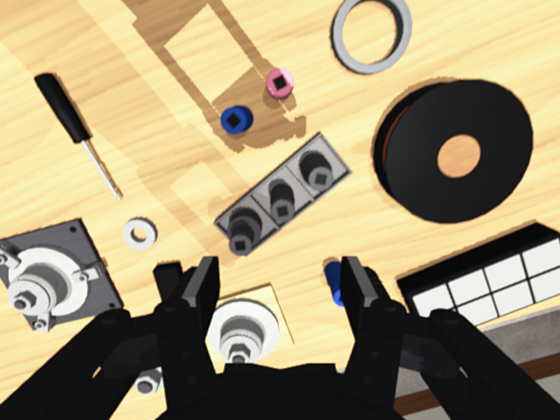

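The close view shows the nose sizes: the middle socket (282,205) is the slimmest (radius about 17 mm), so it is the 24. The one at (320,172) is the 30 and the one at (240,235) is the 36. I'll go over the middle one with the closing line across the tray.

Emit:
{"method": "move_arm", "body": {"rows": [[0.01,-0.004,-0.02,-10,0.06],[0.02,-0.008,-0.05,-20,0.06],[0.03,-0.012,-0.08,-30,0.06],[0.04,-0.014,-0.11,-40,0.06],[0.05,-0.016,-0.13,-49,0.06],[0.05,-0.016,-0.13,-49,0.06],[0.05,-0.016,-0.13,-49,0.06]]}}

```text
time_s: 2.78
ee_pos: [0.5901, 0.2297, 0.1529]
tool_rot: [[-0.351, 0.936, 0.001], [0.936, 0.351, 0.001], [0.0, 0.001, -1.0]]
contact_force: [-0.2, -0.7, 0.8]
gripper_width: 0.0599
grasp_force: 0.0
```

```bash
python3 - <<'E'
from h import *
s=bot.observe();print(s["ee_pos"],s["joint_positions"].round(1))
m=bot.camera_model("wrist");p,d=bot.read_camera("wrist");np.savez("w2.npz",p=p,d=d,T=m["world_to_cam"])
P=cloud("wrist",d,m);Q=P.reshape(-1,3)
q=Q[(np.linalg.norm(Q[:,:2]-[.59,.229],axis=1)<.03)&(Q[:,2]>.08)&(Q[:,2]<.09)]
print(cv2.minEnclosingCircle((q[:,:2]*1000).astype(np.float32)),np.median(q[:,2]),q.mean(0))
# rectify top plane z=.084 metric patch 0.25mm/px, 60mm
H=[];S=[]
for dx,dy in((-.04,-.04),(.04,-.04),(.04,.04),(-.04,.04)):
    H.append(pix("wrist",[.59+dx,.229+dy,.084],m));S.append([(dx+.04)*5000,(dy+.04)*5000])
M=cv2.getPerspectiveTransform(np.float32(H),np.float32(S))
a=cv2.warpPerspective(p,M,(400,400))[...,::-1]
cv2.imwrite("pics/w2.png",np.hstack([cv2.resize(p[...,::-1],(400,300)).copy() if 0 else np.pad(cv2.resize(p[...,::-1],(400,300)),((0,100),(0,0),(0,0))),a]))
E
```

```text
[0.59010022 0.22967083 0.15292072] [14.9 15.3 93.3  0.  71.4 -5.6]
((589.8132934570312, 229.31362915039062), 16.070619583129883) 0.08418978842233918 [0.5894612  0.23005953 0.08415531]
```

View pics/w2.png

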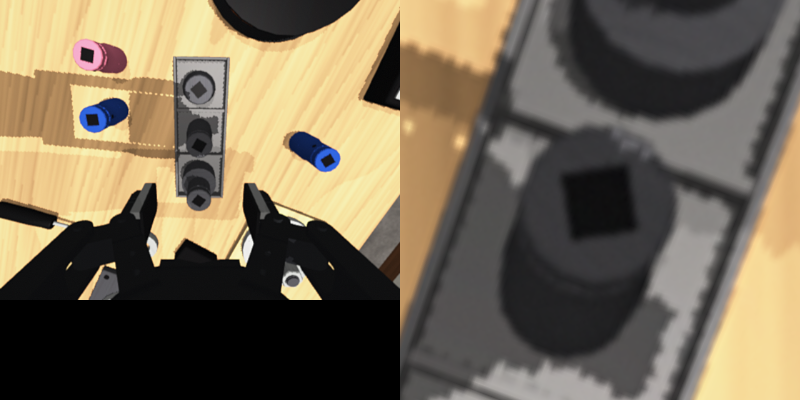

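The rectified top shows the drive square at about −11° to world x, socket axis at (0.590, 0.229). I'll go down and grip it.

Emit:
{"method": "move_arm", "body": {"rows": [[0,0,-0.03,0,0.06],[0,0,-0.06,0,0.06],[0,0,-0.09,0,0.06],[0,0,-0.102,0,0.06],[0,0,-0.102,0,0.06],[0,0,-0.102,0,0.02],[0,0,-0.102,0,0.02],[0,0,-0.102,0,0.02]]}}

```text
time_s: 3.82
ee_pos: [0.5908, 0.2292, 0.051]
tool_rot: [[-0.348, 0.937, 0.002], [0.937, 0.348, 0.0], [-0.0, 0.002, -1.0]]
contact_force: [-0.8, 0.1, -0.5]
gripper_width: 0.02
grasp_force: 0.0
```

Emit:
{"method": "move_arm", "body": {"rows": [[0,0,0,0,0.02],[0,0,0,0,0.02],[0,0,0.01,0,0.02],[0,0,0.04,0,0.02],[0,0,0.08,0,0.02],[0,0,0.12,0,0.02],[0,0,0.16,0,0.02],[0,0,0.16,0,0.02]]}}

```text
time_s: 4.82
ee_pos: [0.5935, 0.23, 0.2162]
tool_rot: [[-0.348, 0.937, 0.01], [0.937, 0.348, 0.003], [-0.001, 0.011, -1.0]]
contact_force: [0.1, 0.5, -0.2]
gripper_width: 0.0201
grasp_force: 0.0
```

The fingers closed to 20 mm with no force, so the grasp missed. I'll look.

```bash
python3 - <<'E'
from h import *
s=bot.observe();print(s["ee_pos"],s["joint_positions"].round(1),s["gripper_width"])
m=bot.camera_model("wrist");p,d=bot.read_camera("wrist")
t,dt=bot.read_camera("top")
cv2.imwrite("pics/w3.png",np.hstack([cv2.resize(p[...,::-1],(440,330)),cv2.resize(t[165:255,155:245,::-1],(330,330),interpolation=cv2.INTER_CUBIC)]))
E
```

```text
[0.59346487 0.22996659 0.21621211] [14.9 12.3 89.9  0.  77.1 -5.5] 0.020114108275919862
```

View pics/w3.png

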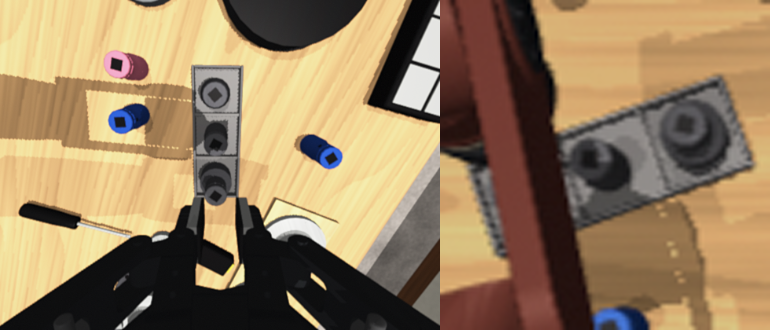

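```bash
python3 - <<'E'
from h import *
s=bot.observe();R=s["tool_rot"];e=s["ee_pos"]
m=bot.camera_model("wrist");p,d=bot.read_camera("wrist")
W=np.linalg.inv(m["world_to_cam"]);print((R.T@(W[:3,3]-e)).round(4),(R.T@W[:3,:3]).round(3).tolist())
for y in(-.01,0,.01):
  for z in(0,-.019): print(y,z,np.round(pix("wrist",e+R@[0,y,z],m),0))
P=cloud("wrist",d,m)
T=(P-e)@R
for v in range(225,330,12): print(v,[(u,*(T[v,u]*1000).round(0).astype(int)) for u in range(215,340,12) if T[v,u,2]<.05 and d[v,u]>0])
Q=P.reshape(-1,3);q=Q[(np.linalg.norm(Q[:,:2]-[.59,.229],axis=1)<.03)&(Q[:,2]>.08)&(Q[:,2]<.09)]
print(cv2.minEnclosingCircle((q[:,:2]*1000).astype(np.float32)),np.median(q[:,2]),bot.hold_point_z)
E
```

```text
[ 0.0786  0.0004 -0.1821] [[-0.001, -0.951, -0.308], [1.0, -0.001, 0.001], [-0.001, -0.308, 0.951]]
-0.01 0 [263. 236.]
-0.01 -0.019 [261. 249.]
0 0 [279. 236.]
0 -0.019 [279. 249.]
0.01 0 [295. 236.]
0.01 -0.019 [296. 249.]
225 []
237 []
249 []
261 [(239, np.int64(6), np.int64(-19), np.int64(-46)), (251, np.int64(11), np.int64(-13), np.int64(-54)), (311, np.int64(11), np.int64(15), np.int64(-54)), (323, np.int64(6), np.int64(22), np.int64(-46))]
273 [(239, np.int64(7), np.int64(-18), np.int64(-57)), (251, np.int64(11), np.int64(-12), np.int64(-65)), (299, np.int64(-3), np.int64(10), np.int64(-41)), (311, np.int64(11), np.int64(14), np.int64(-65)), (323, np.int64(6), np.int64(20), np.int64(-57))]
285 [(227, np.int64(6), np.int64(-22), np.int64(-67)), (239, np.int64(11), np.int64(-16), np.int64(-74)), (251, np.int64(10), np.int64(-11), np.int64(-74)), (299, np.int64(-8), np.int64(10), np.int64(-44)), (311, np.int64(10), np.int64(13), np.int64(-73)), (323, np.int64(6), np.int64(19), np.int64(-66)), (335, np.int64(6), np.int64(24), np.int64(-67))]
297 [(215, np.int64(11), np.int64(-23),
[... 421 characters left out ...]
)), (239, np.int64(11), np.int64(-14), np.int64(-90)), (251, np.int64(2), np.int64(-11), np.int64(-78)), (311, np.int64(7), np.int64(12), np.int64(-85)), (323, np.int64(11), np.int64(15), np.int64(-90)), (335, np.int64(12), np.int64(20), np.int64(-91))]
321 [(215, np.int64(13), np.int64(-20), np.int64(-98)), (227, np.int64(11), np.int64(-17), np.int64(-96)), (239, np.int64(12), np.int64(-13), np.int64(-97)), (251, np.int64(-3), np.int64(-11), np.int64(-78)), (311, np.int64(2), np.int64(12), np.int64(-85)), (323, np.int64(12), np.int64(15), np.int64(-97)), (335, np.int64(12), np.int64(18), np.int64(-97))]
((589.9109497070312, 229.28208923339844), 15.943559646606445) 0.08426552911429155 0.0187
```

```bash
python3 - <<'E'
from h import *
s=bot.observe();R=s["tool_rot"];e=s["ee_pos"]
m=bot.camera_model("wrist");p,d=bot.read_camera("wrist")
P=cloud("wrist",d,m);T=(P-e)@R
k=(abs(T[...,1])<.04)&(abs(T[...,0])<.03)&(T[...,2]<.03)&(d>0)
z=T[k];print(k.sum(),np.percentile(z[:,2],[90,98,99.5,100]).round(4)); o=z[z[:,2]>np.percentile(z[:,2],97)];print(o[::max(1,len(o)//12)].round(4).tolist())
print("zero depth px",(d==0).sum(),"rows",np.argwhere(d==0)[:,0].min() if (d==0).any() else None)
v,u=np.where(k); print("min row",v.min())
# scene cam: gripper
ps,ds=bot.read_camera("scene");S=cloud("scene",ds);k=(np.linalg.norm(S[...,:2]-e[:2],axis=-1)<.05)&(S[...,2]>.13)&(S[...,2]<.4)
print("scene lowest z of gripper near axis",np.percentile(S[k][:,2],[0,1,2,5,10]).round(4),k.sum(), "TCP z",e[2])
u,v=[int(x) for x in pix("scene",e)];c=ps[max(0,v-75):v+75,u-100:u+100,::-1].copy();cv2.circle(c,(100,min(v,75)),2,(0,255,0),1);cv2.imwrite("pics/s4.png",cv2.resize(c,(800,600)))
E
```

```text
28529 [-0.0772 -0.0526 -0.0457 -0.0385]
[[0.0102, -0.0161, -0.0426], [0.0105, 0.0113, -0.0453], [0.0107, 0.0169, -0.0478], [0.0105, -0.0111, -0.0504], [0.011, 0.0112, -0.0534], [0.0069, -0.0176, -0.0478], [0.0053, 0.0104, -0.0458], [0.0065, -0.0202, -0.0498], [0.0064, 0.0105, -0.0517], [0.0061, 0.0221, -0.0531], [0.0064, -0.0208, -0.0562], [-0.0078, -0.0097, -0.0407], [-0.0111, -0.0096, -0.0508]]
zero depth px 968 rows 0
min row 251
scene lowest z of gripper near axis [0.2479 0.2518 0.2558 0.2626 0.2729] 1382 TCP z 0.2089474936120182
```

View pics/s4.png

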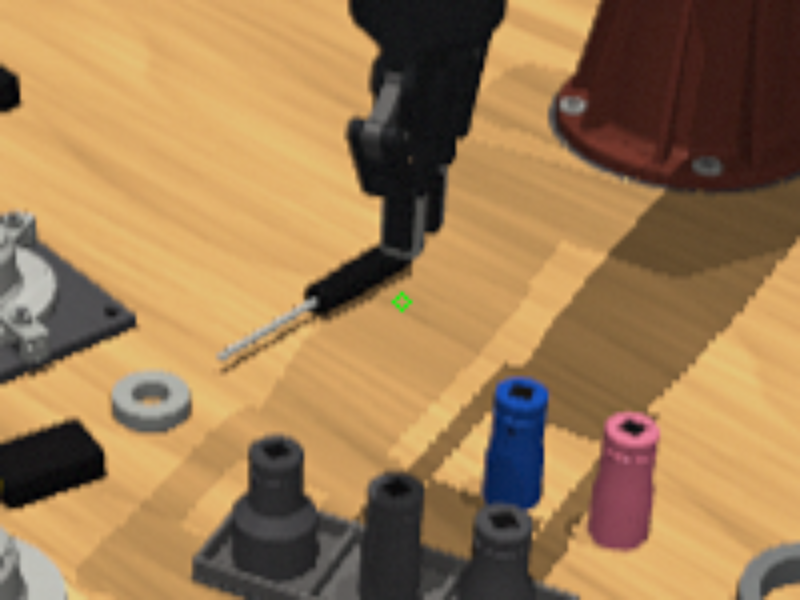

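The scene view shows the real fingertips at about (400,248), well above the green mark for the reported TCP. Both cameras put the tips 39 mm behind the reported TCP, centred sideways, so I closed above the socket. I'll grip about 38 mm lower.

Emit:
{"method": "move_arm", "body": {"rows": [[0,0,-0.03,0,0.06],[0,0,-0.07,0,0.06],[0,0,-0.1,0,0.06],[0,0,-0.12,0,0.06],[0,0,-0.14,0,0.06],[0,0,-0.155,0,0.06],[0,0,-0.17,0,0.06],[0,0,-0.17,0,0.06]]}}

```text
time_s: 6.08
ee_pos: [0.589, 0.2287, 0.0385]
tool_rot: [[-0.348, 0.937, -0.003], [0.937, 0.348, -0.001], [0.0, -0.003, -1.0]]
contact_force: [0.1, 0.2, 1.2]
gripper_width: 0.0602
grasp_force: 0.0
```

Emit:
{"method": "move_arm", "body": {"rows": [[0,0,-0.015,0,0.06],[0,0,-0.028,0,0.06],[0,0,-0.028,0,0.06],[0,0,-0.028,0,0.06],[0,0,-0.028,0,0.02],[0,0,-0.028,0,0.02],[0,0,-0.028,0,0.02],[0,0,-0.028,0,0.02]]}}

```text
time_s: 7.08
ee_pos: [0.5905, 0.2291, 0.0127]
tool_rot: [[-0.348, 0.937, 0.001], [0.937, 0.348, 0.0], [-0.0, 0.001, -1.0]]
contact_force: [-1.2, -0.9, 4.3]
gripper_width: 0.0309
grasp_force: 59.4
```

The socket is held at 59 N. I'll lift it and travel to beside the fixture so the wrist camera looks down on the nut.

Emit:
{"method": "move_arm", "body": {"rows": [[0,0,0.01,0,0.02],[0,0,0.04,0,0.02],[0,0,0.08,0,0.02],[0,0,0.12,0,0.02],[0,-0.02,0.13,0,0.02],[0,-0.06,0.13,0,0.02],[0.01,-0.11,0.13,0,0.02],[0.01,-0.16,0.13,0,0.02]]}}

```text
time_s: 8.07
ee_pos: [0.5987, 0.0663, 0.1397]
tool_rot: [[-0.348, 0.937, -0.003], [0.937, 0.348, -0.001], [0.0, -0.003, -1.0]]
contact_force: [0.9, 0.0, -2.4]
gripper_width: 0.0305
grasp_force: 59.8
```

Emit:
{"method": "move_arm", "body": {"rows": [[0,-0.05,0,0,0.02],[0.01,-0.1,0,0,0.02],[0.01,-0.15,0,0,0.02],[0.02,-0.2,0,0,0.02],[0.02,-0.25,0,0,0.02],[0.02,-0.29,0,0,0.02],[0.02,-0.315,0,0,0.02],[0.02,-0.315,0,0,0.02]]}}

```text
time_s: 9.07
ee_pos: [0.6186, -0.2477, 0.1404]
tool_rot: [[-0.346, 0.938, -0.002], [0.938, 0.346, 0.001], [0.002, -0.002, -1.0]]
contact_force: [0.4, 1.1, -2.1]
gripper_width: 0.0306
grasp_force: 59.9
```

```bash
cat > nut.py <<'E'
from h import *
s=bot.observe();print(s["ee_pos"],s["joint_positions"].round(1),s["grasp_force"],s["time_s"])
m=bot.camera_model("wrist");p,d=bot.read_camera("wrist");P=cloud("wrist",d,m);Q=P.reshape(-1,3)
c=np.array([.59,-.171])
for a,b in((.062,.0705),(.078,.0815),(.0825,.088)):
    q=Q[(np.linalg.norm(Q[:,:2]-c,axis=1)<.034)&(Q[:,2]>a)&(Q[:,2]<b)]
    if len(q)>5: print(a,len(q),cv2.minEnclosingCircle((q[:,:2]*1000).astype(np.float32)),np.median(q[:,2]).round(4))
H=[];S=[];zz=.0775;h=.03
for dx,dy in((-h,-h),(h,-h),(h,h),(-h,h)):
    H.append(pix("wrist",[c[0]+dx,c[1]+dy,zz],m));S.append([(dx+h)*400/2/h,(dy+h)*400/2/h])
M=cv2.getPerspectiveTransform(np.float32(H),np.float32(S))
a=cv2.warpPerspective(p,M,(400,400),flags=cv2.INTER_CUBIC)
hh=cv2.warpPerspective(P[...,2].astype(np.float32),M,(400,400))
np.savez("nut.npz",a=a,hh=hh)
cv2.imwrite("pics/nut.png",np.hstack([np.pad(cv2.resize(p[...,::-1],(400,300)),((0,100),(0,0),(0,0))),a[...,::-1]]))
E
python3 nut.py
```

```text
[ 0.61861282 -0.24773675  0.14037261] [-27.9  20.   88.8  -0.   71.4 -48.1] 59.87098574638367 9.075
0.062 4042 ((590.0004272460938, -173.2739715576172), 31.850378036499023) 0.0661
0.078 484 ((590.059326171875, -173.28109741210938), 13.271784782409668) 0.0801
0.0825 307 ((590.6353759765625, -174.82855224609375), 9.13442325592041) 0.084
```

View pics/nut.png

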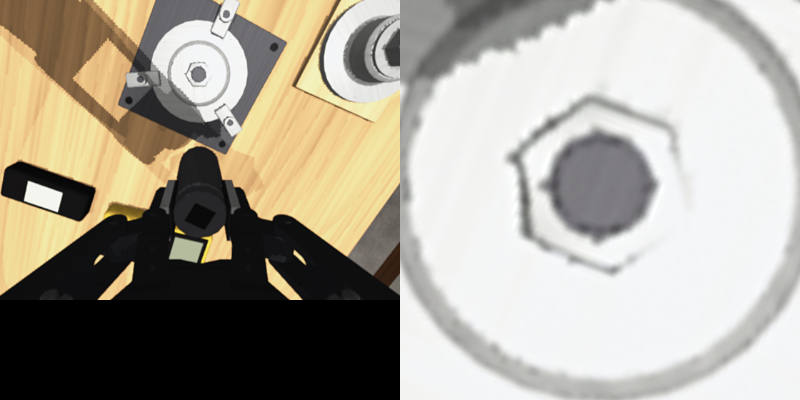

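The nut sits at about (0.590, −0.1733), with height 80 mm and axle end 84 mm, so it is the 24 mm nut. Its corners in the rectified picture, (594,97), (512,157) and (612,272), point at about 22.5° mod 60. The socket is held upright, its drive square at (200,215). Next I'll refine both angles.

```bash
python3 - <<'E'
from h import *
z=np.load("nut.npz");hh=z["hh"]
for th in(.0725,.074,.076):
    k=((hh>th)&(hh<.1)).astype(np.uint8)
    n,l,st,ce=cv2.connectedComponentsWithStats(k);i=l[200,200] or 1+np.argmax(st[1:,4]);c=ce[i]
    v,u=np.where(l==i);x=u-c[0];y=v-c[1];r=np.hypot(x,y);f=(r**6*np.exp(6j*np.arctan2(y,x))).sum()
    print(th,st[i,4]*(.15**2),"AF",np.sqrt(st[i,4]*.0225/.866).round(1),.59+(c[0]-200)*.00015,-.171+(c[1]-200)*.00015,"corner deg mod60",(np.degrees(np.angle(f))/6)%60)
s=bot.observe();m=bot.camera_model("wrist");p,d=bot.read_camera("wrist");P=cloud("wrist",d,m)
e=s["ee_pos"];Q=P.reshape(-1,3)
q=Q[(np.linalg.norm(Q[:,:2]-e[:2],axis=1)<.022)&(Q[:,2]>.2)&(Q[:,2]<.225)]
print("held top",len(q),np.median(q[:,2]),q.mean(0))
zz=np.median(q[:,2]);h=.02;H=[];S=[]
for dx,dy in((-h,-h),(h,-h),(h,h),(-h,h)):
    H.append(pix("wrist",[e[0]+dx,e[1]+dy,zz],m));S.append([(dx+h)*10000,(dy+h)*10000])
M=cv2.getPerspectiveTransform(np.float32(H),np.float32(S));a=cv2.warpPerspective(p,M,(400,400))
g=cv2.cvtColor(a,cv2.COLOR_RGB2GRAY);cen=g[120:280,120:280];t,bw=cv2.threshold(cen,0,255,cv2.THRESH_BINARY_INV+cv2.THRESH_OTSU)
cs,_=cv2.findContours(bw,0,2);cc=max(cs,key=cv2.contourArea);print("square",cv2.minAreaRect(cc),cv2.contourArea(cc),t)
cv2.imwrite("pics/held.png",a[...,::-1])
E
```

```text
0.0725 489.84749999999997 AF 23.8 0.590169209039548 -0.17359683064627257 corner deg mod60 22.573766396962856
0.074 481.59 AF 23.6 0.5901779130069146 -0.17359530695197162 corner deg mod60 22.505384683082642
0.076 470.745 AF 23.3 0.5901875179237166 -0.17358705907657013 corner deg mod60 22.467383508510817
held top 6141 0.21208429207817764 [ 0.61789509 -0.24258384  0.21199946]
square ((84.05738830566406, 86.08817291259766), (136.6139678955078, 134.6664581298828), 81.17025756835938) 17873.0 23.0
```

View pics/held.png

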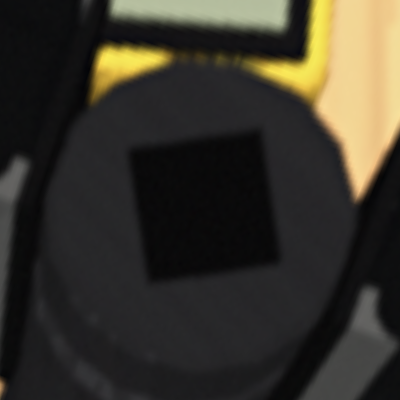

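The drive square in the held view runs (130,150)–(262,130), about −8.8°, and the nut flats are at 52.5°. If the hex is square with the drive, they agree within 2°. I'll move above the nut.

Emit:
{"method": "move_arm", "body": {"rows": [[-0.01,0.024,0,0,0.02],[-0.02,0.048,0,0,0.02],[-0.03,0.072,0,0,0.02],[-0.03,0.072,-0.02,0,0.02],[-0.03,0.072,-0.034,0,0.02],[-0.03,0.072,-0.034,0,0.02],[-0.03,0.072,-0.034,0,0.02]]}}

```text
time_s: 10.05
ee_pos: [0.5903, -0.1746, 0.1077]
tool_rot: [[-0.348, 0.938, -0.0], [0.938, 0.348, 0.0], [0.0, -0.0, -1.0]]
contact_force: [1.1, -0.3, -1.6]
gripper_width: 0.0305
grasp_force: 59.9
```

```bash
python3 - <<'E'
from h import *
s=bot.observe();print(s["ee_pos"],s["tool_rot"].round(3).tolist(),s["contact_force"].round(1))
m=bot.camera_model("wrist");p,d=bot.read_camera("wrist");P=cloud("wrist",d,m).reshape(-1,3);e=s["ee_pos"]
q=P[(np.linalg.norm(P[:,:2]-e[:2],axis=1)<.022)&(P[:,2]>e[2]+.066)&(P[:,2]<e[2]+.077)]
print(len(q),cv2.minEnclosingCircle((q[:,:2]*1000).astype(np.float32)),np.median(q[:,2]))
q=P[(np.linalg.norm(P[:,:2]-[.59,-.173],axis=1)<.04)&(P[:,2]>.063)&(P[:,2]<.069)]
print("washer",len(q),cv2.minEnclosingCircle((q[:,:2]*1000).astype(np.float32)))
E
```

```text
[ 0.59025661 -0.17455128  0.1076519 ] [[-0.348, 0.938, -0.0], [0.938, 0.348, 0.0], [0.0, -0.0, -1.0]] [ 1.1 -0.3 -1.6]
4765 ((589.8729248046875, -173.5499267578125), 21.492717742919922) 0.17914986492626406
washer 2570 ((589.658935546875, -172.8806610107422), 30.51116371154785)
```

Emit:
{"method": "move_arm", "body": {"rows": [[0,0,-0.008,0,0.02],[0,0,-0.014,0,0.02],[0,0,-0.018,0,0.02],[0,0,-0.021,0,0.02],[0,0,-0.024,0,0.02],[0,0,-0.026,0,0.02],[0,0,-0.026,0,0.02]]}}

```text
time_s: 10.98
ee_pos: [0.591, -0.1744, 0.0852]
tool_rot: [[-0.349, 0.937, 0.001], [0.937, 0.349, -0.001], [-0.001, 0.001, -1.0]]
contact_force: [-3.5, 1.7, 9.5]
gripper_width: 0.0308
grasp_force: 61.4
```

The rim stopped near 77 mm, at the base of the taper, with about 9.5 N and a sideways push towards −x,+y. That suggests an offset of about 1 mm, so I'll ease it that way.

Emit:
{"method": "move_arm", "body": {"rows": [[-0.001,0,0.001,0,0.02],[-0.001,0.0005,0,0,0.02],[-0.001,0.0005,-0.001,0,0.02],[-0.001,0.0005,-0.002,0,0.02]]}}

```text
time_s: 11.48
ee_pos: [0.5912, -0.1745, 0.0846]
tool_rot: [[-0.349, 0.937, 0.004], [0.937, 0.349, -0.002], [-0.003, 0.003, -1.0]]
contact_force: [-5.3, 1.7, 17.0]
gripper_width: 0.0304
grasp_force: 62.0
```

Emit:
{"method": "move_arm", "body": {"rows": [[0,-0.0005,0.006,0,0.02],[0,-0.0005,0.006,0,0.02],[0,-0.0005,0.006,0,0.02],[0,-0.0005,0.006,0,0.02]]}}

```text
time_s: 11.98
ee_pos: [0.5899, -0.1741, 0.0864]
tool_rot: [[-0.348, 0.937, 0.002], [0.937, 0.348, -0.0], [-0.001, 0.002, -1.0]]
contact_force: [1.7, 1.7, 2.2]
gripper_width: 0.0305
grasp_force: 60.7
```

```bash
python3 - <<'E'
from h import *
s=bot.observe();e=s["ee_pos"];print(e,s["contact_force"].round(1))
m=bot.camera_model("wrist");p,d=bot.read_camera("wrist");P=cloud("wrist",d,m);Q=P.reshape(-1,3)
q=Q[(np.linalg.norm(Q[:,:2]-e[:2],axis=1)<.014)&(Q[:,2]>e[2]+.06)&(Q[:,2]<e[2]+.08)]
zt=np.median(q[:,2]);print("top-TCP",zt-e[2])
h=.02;H=[];S=[]
for dx,dy in((-h,-h),(h,-h),(h,h),(-h,h)):
    H.append(pix("wrist",[e[0]+dx,e[1]+dy,zt],m));S.append([(dx+h)*10000,(dy+h)*10000])
M=cv2.getPerspectiveTransform(np.float32(H),np.float32(S));a=cv2.warpPerspective(p,M,(400,400))
g=cv2.cvtColor(a,cv2.COLOR_RGB2GRAY)
n,l,st,ce=cv2.connectedComponentsWithStats((g<12).astype(np.uint8))
for t in(12,16,20,24):
    bw=(g<t).astype(np.uint8)*255
    bw[:60]=0;bw[340:]=0;bw[:,:60]=0;bw[:,340:]=0
    bw=cv2.morphologyEx(bw,cv2.MORPH_OPEN,np.ones((9,9)))
    n,l,st,ce=cv2.connectedComponentsWithStats(bw)
    i=l[205,204]
    if i: c=cv2.findContours((l==i).astype(np.uint8),0,2)[0][0];r=cv2.minAreaRect(c);print(t,r)
# washer/hub ring: edges at z .066 (r=30)
k=(abs(Q[:,2]-.066)<.003)&(np.linalg.norm(Q[:,:2]-[.59,-.1735],axis=1)<.045);q=Q[k]
hull=cv2.convexHull((q[:,:2]*1000).astype(np.float32))[:,0]
from scipy.optimize import least_squares
f=least_squares(lambda t:np.hypot(hull[:,0]-t[0],hull[:,1]-t[1])-30,[590,-173.5],loss="soft_l1");print("washer c",f.x,abs(f.fun).mean())
cv2.imwrite("pics/h2.png",np.hstack([np.pad(cv2.resize(p[...,::-1],(400,300)),((0,100),(0,0),(0,0))),a[...,::-1]]))
E
```

```text
[ 0.58988267 -0.17414762  0.08636562] [1.7 1.7 2.2]
top-TCP 0.07161651082425013
16 ((201.43350219726562, 208.31793212890625), (129.2486114501953, 128.7924346923828), 81.25383758544922)
20 ((201.1373291015625, 208.2332763671875), (132.3671112060547, 131.4623260498047), 81.32682800292969)
24 ((201.10076904296875, 208.05767822265625), (135.39076232910156, 133.72283935546875), 81.13536834716797)
washer c [ 589.81860732 -172.79445857] 0.44835074856304696
```

The socket is now centred on the nut within 0.5 mm, so I'll press again here.

Emit:
{"method": "move_arm", "body": {"rows": [[0,0,-0.002,0,0.02],[0,0,-0.004,0,0.02],[0,0,-0.006,0,0.02],[0,0,-0.007,0,0.02],[0,0,-0.007,0,0.02]]}}

```text
time_s: 12.65
ee_pos: [0.5907, -0.1742, 0.0827]
tool_rot: [[-0.348, 0.937, 0.003], [0.937, 0.348, -0.001], [-0.001, 0.003, -1.0]]
contact_force: [-1.7, 1.7, 14.4]
gripper_width: 0.0308
grasp_force: 62.2
```

It is now a bit lower than before, so I'll keep pressing gently.

Emit:
{"method": "move_arm", "body": {"rows": [[0,0,0,0,0.02],[0,0,-0.002,0,0.02],[0,0,-0.003,0,0.02],[0,0,-0.003,0,0.02]]}}

```text
time_s: 13.15
ee_pos: [0.591, -0.1746, 0.0821]
tool_rot: [[-0.348, 0.937, 0.003], [0.937, 0.348, -0.001], [-0.002, 0.002, -1.0]]
contact_force: [-5.1, 3.7, 23.3]
gripper_width: 0.0304
grasp_force: 63.4
```

```bash
cat > chk.py <<'E'
from h import *
s=bot.observe();e=s["ee_pos"];print(e,s["contact_force"].round(1),s["time_s"],s["joint_positions"].round(1))
m=bot.camera_model("wrist");p,d=bot.read_camera("wrist");Q=cloud("wrist",d,m).reshape(-1,3)
q=Q[(np.linalg.norm(Q[:,:2]-e[:2],axis=1)<.014)&(Q[:,2]>e[2]+.05)&(Q[:,2]<e[2]+.09)]
zt=np.median(q[:,2]);print("top",zt,"rim",zt-.08,"top-TCP",zt-e[2])
h=.02;H=[];S=[]
for dx,dy in((-h,-h),(h,-h),(h,h),(-h,h)):
    H.append(pix("wrist",[e[0]+dx,e[1]+dy,zt],m));S.append([(dx+h)*10000,(dy+h)*10000])
a=cv2.warpPerspective(p,cv2.getPerspectiveTransform(np.float32(H),np.float32(S)),(400,400))
g=cv2.cvtColor(a,cv2.COLOR_RGB2GRAY);bw=(g<20).astype(np.uint8)*255
bw[:60]=0;bw[340:]=0;bw[:,:60]=0;bw[:,340:]=0
n,l,st,ce=cv2.connectedComponentsWithStats(cv2.morphologyEx(bw,cv2.MORPH_OPEN,np.ones((9,9))))
i=l[205,204]
if i: r=cv2.minAreaRect(cv2.findContours((l==i).astype(np.uint8),0,2)[0][0]);print("socket xy",e[:2]+(np.array(r[0])-200)/1e4,"square deg",r[2],"vs tool y",np.degrees(np.arctan2(s["tool_rot"][1,1],s["tool_rot"][0,1])),r[1])
E
python3 chk.py
```

```text
[ 0.59098038 -0.17464983  0.08212918] [-5.1  3.7 23.3] 13.15 [-23.   17.7  98.5   0.   63.6 -43.4]
top 0.1538608156563727 rim 0.07386081565637269 top-TCP 0.07173163997948687
socket xy [ 0.59110202 -0.17390557] square deg 81.46923065185547 vs tool y 20.39529299892905 (132.1713409423828, 131.33074951171875)
```

The rim is at 73.9 mm, past the taper, so the flats do agree. It is only binding on the +x side, and I'll ease it to −x with a small wiggle.

Emit:
{"method": "move_arm", "body": {"rows": [[-0.001,0.0005,0.001,0,0.02],[-0.0015,0.0005,0.001,2,0.02],[-0.0015,0.001,0,-1,0.02],[-0.0015,0.001,-0.001,1,0.02],[-0.0015,0.001,-0.002,0,0.02]]}}

```text
time_s: 13.82
ee_pos: [0.591, -0.1747, 0.082]
tool_rot: [[-0.348, 0.937, 0.006], [0.937, 0.349, -0.003], [-0.005, 0.005, -1.0]]
contact_force: [-5.3, 3.9, 31.4]
gripper_width: 0.0305
grasp_force: 64.1
```

```bash
python3 chk.py; python3 - <<'E'
from h import *
s=bot.observe();print("torque",s["wrist_torque"].round(3),s["contact_force"].round(1));e=s["ee_pos"]
m=bot.camera_model("wrist");p,d=bot.read_camera("wrist");Q=cloud("wrist",d,m).reshape(-1,3)
k=(np.linalg.norm(Q[:,:2]-e[:2]-[0,.0007],axis=1)<.0145)&(abs(Q[:,2]-e[2]-.0717)<.004);q=Q[k]
A=np.c_[q[:,:2]-q[:,:2].mean(0),np.ones(len(q))]
for _ in range(3):
    c=np.linalg.lstsq(A,q[:,2],rcond=None)[0];r=abs(q[:,2]-A@c);g=r<.001;A=A[g];q=q[g]
print("slope x,y",c.round(4),len(q))
# nut-hub: what's visible near rim
E
```

```text
[ 0.59104067 -0.17465145  0.08202876] [-5.3  3.9 31.4] 13.825 [-23.   17.6  98.7  -0.   63.4 -43.3]
top 0.15376498882531328 rim 0.07376498882531328 top-TCP 0.07173622455255282
socket xy [ 0.59091119 -0.17374307] square deg 81.25383758544922 vs tool y 20.396578093079437 (132.51783752441406, 131.52947998046875)
torque [0.717 1.141 0.063] [-5.2  3.1 28.8]
slope x,y [-0.0105  0.005   0.1538] 3049
```

The socket is upright and central, yet it stops hard. Perhaps its hex lies 30° from where the drive square suggested. I'll lift off, turn −29° and try again.

Emit:
{"method": "move_arm", "body": {"rows": [[0.0005,0,0.01,0,0.02],[0.0015,-0.001,0.015,0,0.02],[0.0015,-0.001,0.015,-10,0.02],[0.0015,-0.001,0.015,-20,0.02],[0.0015,-0.001,0.015,-29,0.02],[0.0015,-0.001,0.015,-29,0.02],[0.0015,-0.001,0.01,-29,0.02],[0.0015,-0.001,0.006,-29,0.02]]}}

```text
time_s: 14.92
ee_pos: [0.5886, -0.1741, 0.0792]
tool_rot: [[0.149, 0.989, -0.001], [0.989, -0.149, -0.0], [-0.0, -0.001, -1.0]]
contact_force: [1.4, -0.3, -2.1]
gripper_width: 0.0304
grasp_force: 64.5
```

```bash
python3 chk.py
```

```text
[ 0.5886278  -0.1740521   0.07918068] [ 1.4 -0.3 -2.1] 14.925 [-23.   17.8  98.8  -0.   63.5 -14.5]
top 0.150480208032873 rim 0.07048020803287298 top-TCP 0.07129952434478
socket xy [ 0.58922749 -0.17323907] square deg 52.07891845703125 vs tool y -8.54789853263923 (132.6749267578125, 131.99612426757812)
```

It slid on without force, with the rim at 70.5 mm. I'll go on to full seating.

Emit:
{"method": "move_arm", "body": {"rows": [[0.001,0,-0.002,0,0.02],[0.001,0,-0.004,0,0.02],[0.001,0,-0.006,0,0.02],[0.001,0,-0.008,0,0.02],[0.001,0,-0.008,0,0.02]]}}

```text
time_s: 15.6
ee_pos: [0.5892, -0.1741, 0.0749]
tool_rot: [[0.149, 0.989, -0.003], [0.989, -0.149, 0.0], [-0.0, -0.003, -1.0]]
contact_force: [-6.9, 2.0, 11.7]
gripper_width: 0.0302
grasp_force: 66.2
```

```bash
python3 chk.py
```

```text
[ 0.58916915 -0.17406587  0.07489208] [-6.9  2.  11.7] 15.6 [-23.   18.2  98.7  -0.1  63.2 -14.4]
top 0.14623769745816403 rim 0.06623769745816403 top-TCP 0.07134561418729632
socket xy [ 0.58995967 -0.17329319] square deg 52.4314079284668 vs tool y -8.582271407729273 (132.3682098388672, 131.51461791992188)
```

Fully seated, with the rim at 66.2 mm. There are about 8° of play, so I'll turn 53° clockwise.

Emit:
{"method": "move_arm", "body": {"rows": [[0,0,0.001,-8,0.02],[0,0,0.001,-16,0.02],[0,0,0.001,-24,0.02],[0,0,0.001,-32,0.02],[0,0,0.001,-39,0.02],[0,0,0.001,-46,0.02],[0,0,0.001,-53,0.02],[0,0,0.001,-53,0.02]]}}

```text
time_s: 16.65
ee_pos: [0.5893, -0.1736, 0.0749]
tool_rot: [[0.88, 0.476, -0.002], [0.476, -0.88, 0.001], [-0.002, -0.002, -1.0]]
contact_force: [-5.3, 1.6, 8.1]
gripper_width: 0.0306
grasp_force: 65.6
```

```bash
python3 chk.py; python3 -c "
from h import *
print(bot.observe()['wrist_torque'])"
```

```text
[ 0.58929403 -0.17363036  0.07493032] [-5.3  1.6  8.1] 16.65 [-22.9  18.2  98.8  -0.   63.2  38.6]
top 0.14621508618345197 rim 0.06621508618345197 top-TCP 0.07128476906480061
socket xy [ 0.59071784 -0.17328005] square deg 89.31793975830078 vs tool y -61.58739490995135 (130.50265502929688, 131.16928100585938)
[0.42291722 0.875058   0.10497677]
```

The socket turned the full 53° without slipping in the grip. Less about 8.5° of play, the nut turned about 44–45°. It is still seated at 66.2 mm, so I'm handing in.

```bash
python3 -c "
from bench import bot
print(bot.hand_in())"
```

```text
the job is handed in; nothing more can be done
None
```

The job is handed in with socket_24 held upright and fully seated on the fixture nut, which I estimate turned about 44–45° clockwise from the socket's measured 53° less play; I tried only this socket because the cameras showed the nut was 24 mm, so the other two never left the tray.

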